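Free the sagging bolt of a gauge cage and hold its gate ajar

ROBOT

A 6-joint arm with a two-finger parallel gripper is mounted at the origin on a cart in front of the work surface, level with it; the furniture and walls round the work are solid. World frame = base frame: x ahead of the robot, y to its left, z up, the work surface at z = 0. Lengths are in m, angles in rad, forces in N, time in s.
With the tool pointing down it reaches from about 0.275 to 0.725 m from the base axis. Payload 15.9 kg.
Tool frame: the origin (TCP) lies at the centre of the arm's flange, where the gripper is bolted on; the fingertips stand 173 mm ahead of it and the grasp point (between the pads) lies 155 mm ahead of it; x points along the fingers, y is the direction in which the jaws open and shut, and the axes are right-handed (so a half turn about x gives the same grasp; the last joint's range is limited). The gripper opens to 85 mm and grips with 20 to 120 N. Pads are 22 mm wide; open, the fingers measure 114 mm over their backs; the gripper's body (76 mm by 85 mm) begins 54 mm behind the grasp point. The pads swing forward as they close: fully open they stand 13 mm farther back than shut.
Start: joints at [-1.234, 0.213, -0.034, 1.323, 0, 1.571], TCP at [0.165, -0.472, 0.405] pointing down, gripper open.
Joint ranges: [-2.98, 2.98], [-0.74, 1.72], [-1.14, 1.35], [-2.1, 2.04], [-1.57, 1.44], [-3.14, 3.14]. Speed limits (rad/s): [1.89, 1.89, 2.39, 2.57, 3.14, 3.14].

INTERFACE

Orientations are given as a rotation vector (axis times angle).
In Python, from cell import state, capture, camera_model, finish_job gives the robot as it stands.
- The arm moves only by the tool servo_tool, never from a script. Its argument "deltas" is a list of rows, each a list of 7 numbers: the shift along the tool's x, y, z normalised to -1 to 1, where 1 is 15 cm, then the turn, a rotation vector about the tool's x, y, z normalised to -1 to 1, where 1 is 60 degrees, then the gripper's target within -1 to 1 (fully open at 1, half-way at 0, shut at -1). In form: [[tx, ty, tz, rx, ry, rz, jaw], ...]. A call has 1 to 12 rows; each row is the pose to reach, as a shift and turn from the pose commanded when the call began, along the tool's axes at that moment; what a row does not reach only later rows make up. A row lasts 1/8 s, in which the tool goes at most 62.5 mm and 10.7 degrees, less where a joint would pass 70% of its speed; a pose out of reach is approached as far as the arm can. A call with a number of a shift or a turn outside -1 to 1 is refused whole. A call with a gripper value outside its range is refused whole. The fingers move at their own pace and stop on an object; "squeeze" is the grip in N (left out, the last holds). Time passes only in rows, so rows that repeat a pose let the fingers close. It gives the time, the measured TCP pose, the force and the opening at its end, in the units of the state.
- state(): the state, without advancing time (a new reading comes with each control period).
- capture(name): name is "scene" or "top" or "wrist"; returns (picture, depth): 420x560x3 uint8, red, green, blue; 420x560 float32, m along the optical axis (not along the pixel's ray), 0 where there is no reading.
- camera_model(name): a dict with "fovy" (degrees; the focal length in pixels is half the picture's height over the tangent of half this angle, whatever the lens; pixels are square), "cx", "cy" (the principal point, pixels), "R" (3x3) and "t" (3): a world point X has camera coordinates R X + t; the wrist camera has in their place "tool_from_camera" (4x4, takes a point from camera to tool coordinates, whose origin is the TCP and whose axes are the tool frame's). Camera axes: x right, y down, z forward; pixel columns grow to the right and rows downward; lengths in m; the calibration is good to about 2 mm. A picture is of the moment at which its call begins: read the wrist's pose just before it. camera_model takes no time and is no camera call.
- finish_job(): hands the job in, once; it reports no verdict.
The state is a dict: "t": time; "q": joint angles; "joint_vel": joint speeds; "joint_efforts": joint torques, N m; "tcp_pos": TCP position; "ee_rot": TCP orientation; "ft_force": force on the tool from outside, world axes, zero at the start; "torque": the same for the moment, N m; "width": opening from 0.0 (shut) to 1.0 (fully open).
Only numpy, scipy, OpenCV 4.12 (cv2) and the standard library are available. Lean on these libraries where they do the work, as an engineer would, in place of code of your own. Each camera call takes 0.05 s, during which the arm holds its last target.

TASK

Unbolt the sprung gate of the small gauge cage and hold it ajar so that a colleague can reach in: take the sagging bolt by its upright knob, lift it so that its drop nose clears the bent lip of the keeper, and draw it out of the keeper without forcing it against the metal. Then, by the same knob, swing the gate open about 20 degrees and finish while still gripping the knob and holding the gate there, with the bolt still drawn; leave the ring gauge, loupe and eraser where they are.

Things in the scene. Friction and masses are not known exactly. Their poses are not given: they have to be found in the camera images.
- cage: low steel and aluminium cage fixed to the bench, 264 mm wide (its y), about 105 mm deep (its x), roof 105 mm high. Origin: centre of the underside, at bench level. Its gate is in the front, which faces the cage's -x, roughly toward the robot; cage y points left along the shut gate, from the keeper toward the hinge.
- bolt_knob (a point): centre of the grip part of the bolt's upright round knob: cylinder 16 mm wide, 36 mm tall (18 mm above and below this point), with a 20 mm rim 5 mm thick on top. In the cage frame at (-0.050, -0.045, 0.182) with gate shut and bolt home; moves with both. Nearest things: staples on the gate 37 mm toward the keeper and 77 mm toward the hinge, whose tops are 23 mm below this point.
- bolt: steel barrel bolt, about 0.16 kg, in tall worn staples on top of the gate: 10 mm rod 121 mm long with a drop nose, 8 mm thick, that hangs 15 mm below the rod's line at the keeper end. Origin on the rod's line, 50 mm below point bolt_knob; y along the rod, away from the keeper; z up.
- bolt_draw (a joint): how far the bolt is drawn out of the keeper along the gate (along cage +y when the gate is shut), m: 0 home, 0.046 fully drawn. Slides with about 1 N of friction and stays where it is put. Unlifted, the nose catches on the keeper's lip after about 5 mm. The nose is out of the keeper from 0.019; counts as drawn beyond 0.021.
- bolt_lift (a joint): how far the bolt is lifted in its staples, m: 0 sagging (it drops back by its weight), 0.016 top of the staples. The lip overlaps the nose by 9 mm, so the lift must be more than 0.009 while the nose passes the lip (draw 0.005 to 0.019).
- keeper: fixed steel keeper on the cage's right front post: bracket with two cheeks 21 mm apart, a round wire bridge on top and a bent-up lip 5 mm thick across the bottom of its mouth. With the nose between the cheeks the gate cannot open. Origin on the sagging bolt's line, at the mouth; it runs 28 mm from there along cage -y and 28 mm up. Pressing the bolt on it with over 45 N counts as forcing.
- gate_hinge (a point): point on the gate's vertical hinge line, at the knob's height, at the left end of the gate: (-0.062, 0.103) in the cage frame. The knob is about 148 mm from this line with the bolt home, 111 mm with it drawn 38 mm.
- gate (a joint): opening angle of the gate, rad: 0 shut; grows as its right end swings out toward the cage's -x (clockwise seen from above); up to 1.2. A spring shuts it with 0.32 N m at 0 and 0.6 N m at 0.35 rad (about 5 N at the knob); let go, it falls shut.
- ring_gauge: bystander: grey steel ring 58 mm in diameter, 18 mm tall, on the floor of the cage behind the gate; origin at the centre of its underside
- loupe: bystander: black eye loupe, 41 mm in diameter, 31 mm tall, on the bench left in front of the cage; origin at the centre of its underside
- eraser: bystander: eraser 21x46x12 mm on the bench to the right of the cage; origin at the centre of its underside

How it is judged:
By the outcome, as a careful person would: the job done as asked, in the order asked, and still so for the second after the job is handed in, while the arm keeps its last pose, push and grip.
It also fails if it takes over 32 s, if anything falls off the work surface, if the arm or the gripper's body presses on something with over 40 N, if the wrist force passes 120 N, or if a joint passes its speed limit or range.

## Working session

There is one attempt and no reset: what is moved stays moved. The work goes in short steps, Python scripts to look and compute and a tool call to move; the robot and the scene stay as the last step left them, time stands still between calls to the robot, and variables do not carry over. Pictures are saved under pics/ and viewed, and the job is handed in when it is done.

Besides the shell and the picture viewer there is one more tool, called after "Call:" as name(argument=value, ...) on one line, values as JSON. servo_tool: Moves the arm, as the interface text tells. Its arguments: {"type":"object","properties":{"deltas":{"type":"array","items":{"type":"array","items":{"type":"number"}}},"squeeze":{"type":"number"}},"required":["deltas"]}

```bash
ls; mkdir -p pics; python3 - <<'E'
from cell import *
import cv2,numpy as np
s=state();print({k:np.round(v,3).tolist() for k,v in s.items()})
for n in("scene","top"):
    p,d=capture(n);cv2.imwrite(f"pics/{n}0.png",p[:,:,::-1]);np.savez(f"{n}0.npz",p=p,d=d);m=camera_model(n);print(n,m)
print(camera_model("wrist"))
E
```

```text
pics
{'t': 0.0, 'q': [-1.234, 0.213, -0.035, 1.323, 0.0, 1.571], 'joint_vel': [0.001, 0.001, -0.0, -0.001, 0.002, 0.001], 'joint_efforts': [-0.006, -68.615, 48.713, 0.017, -0.0, 0.0], 'tcp_pos': [0.165, -0.472, 0.404], 'ee_rot': [2.039, 0.348, -2.039], 'ft_force': [-0.656, 0.099, -0.027], 'torque': [-0.046, 0.01, -0.059], 'width': 1.003}
scene {'fovy': 44.06025256440276, 'cx': 296.00465686524615, 'cy': 216.92254166952335, 'R': array([[ 0.82201087, -0.56929041, -0.01437224],
       [-0.31651747, -0.43575491, -0.84257602],
       [ 0.47340767,  0.69715571, -0.53838564]]), 't': array([-0.57418138,  0.1477981 ,  1.04057439])}
top {'fovy': 43.97251471099501, 'cx': 291.8079544734782, 'cy': 205.27619321833888, 'R': array([[ 0.01331076, -0.99985018, -0.01106541],
       [-0.99498891, -0.0121477 , -0.0992447 ],
       [ 0.09909541,  0.01233098, -0.99500153]]), 't': array([-0.29266601,  0.48512203,  1.03267211])}
{'fovy': 68.45961660121937, 'cx': 286.09698201837784, 'cy': 210.8279076025024, 'tool_from_camera': array([[-1.45791145e-03, -3.24698170e-01,  9.45816564e-01,
         3.06274570e-02],
       [ 9.99998455e-01,  4.55598036e-04,  1.69783561e-03,
        -3.77578242e-04],
       [-9.82196285e-04,  9.45817578e-01,  3.24697004e-01,
        -8.35326788e-02],
       [ 0.00000000e+00,  0.00000000e+00,  0.00000000e+00,
         1.00000000e+00]])}
```

View pics/scene0.png

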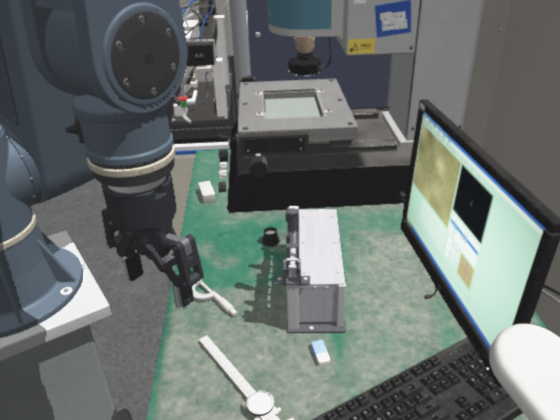

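View pics/top0.png

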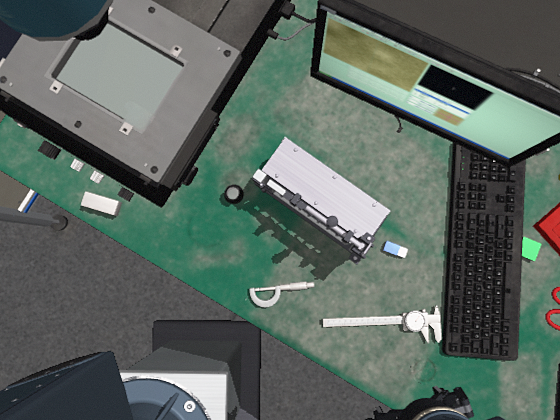

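```bash
python3 - <<'E'
import cv2,numpy as np
a=cv2.imread("pics/top0.png")[125:275,215:415];cv2.imwrite("pics/top0z.png",cv2.resize(a,None,fx=4,fy=4,interpolation=cv2.INTER_CUBIC))
a=cv2.imread("pics/scene0.png")[195:345,250:370];cv2.imwrite("pics/scene0z.png",cv2.resize(a,None,fx=4,fy=4,interpolation=cv2.INTER_CUBIC))
E
```

```text
(no output)
```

View pics/top0z.png

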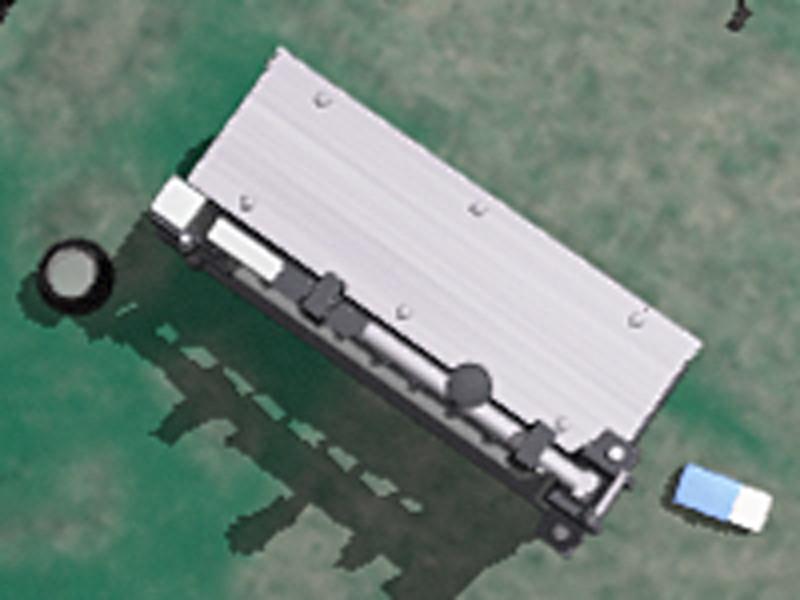

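View pics/scene0z.png

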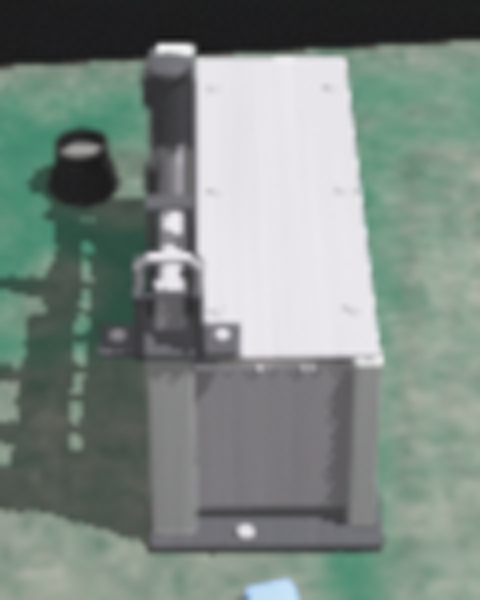

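```bash
cat > h.py <<'E'
from cell import *
import cv2,numpy as np
from scipy.spatial.transform import Rotation as Ro
def K(m): return 210/np.tan(np.radians(m["fovy"]/2))
def cam(n,s=None):
    m=camera_model(n);f=K(m)
    if n!="wrist": R=m["R"].T;c=-R@m["t"]
    else:
        T=m["tool_from_camera"];Rt=Ro.from_rotvec(s["ee_rot"]).as_matrix()
        R=Rt@T[:3,:3];c=Rt@T[:3,3]+s["tcp_pos"]
    return f,m["cx"],m["cy"],R,c
def ray(C,u,v):
    f,cx,cy,R,c=C;return c,R@np.array([(u-cx)/f,(v-cy)/f,1])
def onz(C,u,v,z):
    c,d=ray(C,u,v);return c+d*(z-c[2])/d[2]
def dep(C,u,v,D):
    c,d=ray(C,u,v);return c+d*D
def proj(C,X):
    f,cx,cy,R,c=C;p=R.T@(np.asarray(X)-c);return p[:2]/p[2]*f+[cx,cy]
def tri(rs):
    A=0;b=0
    for c,d in rs:
        d=d/np.linalg.norm(d);P=np.eye(3)-np.outer(d,d);A=A+P;b=b+P@c
    X=np.linalg.solve(A,b);return X,[float(np.linalg.norm((np.eye(3)-np.outer(d,d)/(d@d))@(X-c))) for c,d in rs]
E
python3 - <<'E'
from h import *
C=cam("top");D=np.load("top0.npz")["d"];S=cam("scene");DS=np.load("scene0.npz")["d"]
z=lambda a,b:(215+a/4,125+b/4)
u,v=z(469,384);print("knob",u,v)
print(np.round(D[216:227,326:339],3))
for zz in(.18,.205):
    p=onz(C,u,v,zz);print(zz,p,proj(S,p))
print("depthpt",dep(C,u,v,D[221,332]))
for a in[(280,48),(700,345),(190,185),(635,440)]:
    u,v=z(*a);print(a,onz(C,u,v,.105),dep(C,u,v,D[int(v),int(u)]))
E
```

```text
knob 332.25 221.0
[[0.973 0.968 0.972 0.87  0.872 0.867 0.871 0.868 0.87  0.97  0.968 0.968
  0.969]
 [1.069 0.966 0.869 0.871 0.867 0.865 0.868 0.866 0.869 0.867 0.97  0.972
  0.971]
 [1.068 0.871 0.869 0.867 0.87  0.869 0.869 0.866 0.867 0.867 0.869 0.969
  0.968]
 [0.94  0.868 0.866 0.869 0.868 0.868 0.866 0.871 0.867 0.868 0.868 0.871
  0.967]
 [0.868 0.868 0.866 0.867 0.863 0.868 0.87  0.868 0.866 0.865 0.864 0.872
  0.964]
 [0.871 0.868 0.867 0.865 0.868 0.868 0.868 0.866 0.868 0.867 0.868 0.871
  0.967]
 [0.87  0.867 0.867 0.871 0.867 0.866 0.868 0.869 0.868 0.867 0.866 0.87
  0.971]
 [0.871 0.867 0.869 0.866 0.867 0.867 0.866 0.867 0.869 0.869 0.87  0.87
  0.968]
 [0.906 0.867 0.867 0.868 0.868 0.867 0.868 0.867 0.868 0.868 0.868 0.969
  0.968]
 [0.94  0.895 0.868 0.87  0.866 0.865 0.867 0.867 0.868 0.87  1.065 1.066
  1.067]
 [0.955 0.955 0.872 0.868 0.868 0.867 0.865 0.869 0.869 0.938 0.937 1.063
  1.063]]
0.18 [ 0.4468397  -0.35823187  0.18      ] [292.83885154 223.11458395]
0.205 [ 0.44508643 -0.35658553  0.205     ] [291.19990987 210.85997999]
depthpt [ 0.44507839 -0.35657798  0.20511462]
(280, 48) [ 0.6104161  -0.27284676  0.105     ] [ 0.61176974 -0.27268746  0.09920973]
(700, 345) [ 0.4716505  -0.47057769  0.105     ] [ 0.48105907 -0.48899877  0.00085421]
(190, 185) [ 0.54430388 -0.23143727  0.105     ] [ 0.54412067 -0.23151514  0.10610739]
(635, 440) [ 0.42703739 -0.44025143  0.105     ] [ 0.43140202 -0.45461409  0.00630802]
```

```bash
cat >> h.py <<'E'
def Rtool(yaw_y):  # tool x down, tool y at world yaw
    x=np.array([0,0,-1.]);y=np.array([np.cos(yaw_y),np.sin(yaw_y),0]);return np.c_[x,y,np.cross(x,y)]
def delta(pos,yaw,s=None):
    s=s or state();R0=Ro.from_rotvec(s["ee_rot"]).as_matrix()
    t=R0.T@(np.asarray(pos)-s["tcp_pos"])/.15
    r=Ro.from_matrix(R0.T@Rtool(yaw)).as_rotvec()/np.radians(60)
    return np.round(t,4),np.round(r,4)
E
python3 - <<'E'
from h import *
s=state();R0=Ro.from_rotvec(s["ee_rot"]).as_matrix();print(R0.round(3))
for yaw in(-35,145): print(delta([.435,-.36,.46],np.radians(yaw)))
E
```

```text
[[-0.     0.331 -0.944]
 [ 0.001 -0.944 -0.331]
 [-1.    -0.001 -0.   ]]
(array([-0.3715, -0.1092, -1.9439]), array([-5.95e-01, -3.00e-04,  1.00e-03]))
(array([-0.3715, -0.1092, -1.9439]), array([2.405e+00, 1.300e-03, 4.000e-04]))
```

Call:
servo_tool(deltas=[[-0.19, -0.055, -0.97, -0.3, 0, 0, 1], [-0.19, -0.055, -0.97, -0.3, 0, 0, 1], [-0.19, -0.055, -0.97, -0.3, 0, 0, 1]])

```text
t: 0.48
tcp_pos: [0.3022, -0.4148, 0.4335]
ee_rot: [1.845, 0.627, -1.844]
ft_force: [-1.2, 0.8, -0.2]
width: 1.002
```

```bash
python3 - <<'E'
from h import *
s=state();print(s["t"],s["tcp_pos"],s["q"])
for yaw in(-35,): print(delta([.435,-.36,.46],np.radians(yaw)))
E
```

```text
0.475 [ 0.3021555  -0.41476854  0.43352728] [-9.41306806e-01  2.37887143e-01  6.97934872e-02  1.40248224e+00
  3.74148590e-04  1.54493925e+00]
(array([-0.1761,  0.2503, -0.9247]), array([-0.2909, -0.0003, -0.0003]))
```

Call:
servo_tool(deltas=[[-0.17, 0.24, -0.88, -0.29, 0, 0, 1], [-0.17, 0.24, -0.88, -0.29, 0, 0, 1], [-0.17, 0.24, -0.88, -0.29, 0, 0, 1], [-0.17, 0.24, -0.88, -0.29, 0, 0, 1], [-0.17, 0.24, -0.88, -0.29, 0, 0, 1]])

```text
t: 1.1
tcp_pos: [0.4256, -0.3652, 0.4584]
ee_rot: [1.648, 0.851, -1.649]
ft_force: [0.2, 0.6, 0.5]
width: 0.998
```

```bash
python3 - <<'E'
from h import *
s=state();print(s["t"],s["tcp_pos"],s["joint_vel"].round(3) if hasattr(s["joint_vel"],"round") else 0)
p,d=capture("wrist");cv2.imwrite("pics/w1.png",p[:,:,::-1]);np.savez("w1.npz",p=p,d=d,pos=s["tcp_pos"],rot=s["ee_rot"])
print(proj(cam("wrist",s),[.4451,-.3566,.205]))
E
```

```text
1.1 [ 0.42555166 -0.36523667  0.45843417] [-0.009 -0.007 -0.    -0.     0.001  0.   ]
[301.01901053 196.58687733]
```

View pics/w1.png

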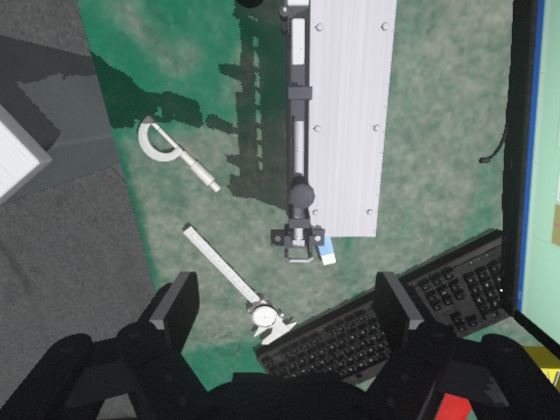

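```bash
cat > an.py <<'E'
from h import *
import sys
def knobcap(C,d,guess,ztop,tol=.008,r=30):
    u0,v0=map(int,proj(C,guess));P=[]
    for v in range(max(0,v0-r),min(420,v0+r)):
        for u in range(max(0,u0-r),min(560,u0+r)):
            if d[v,u]>0:
                X=dep(C,u,v,d[v,u])
                if abs(X[2]-ztop)<tol and np.hypot(*(X-guess)[:2])<.02: P.append([u,v,*X])
    P=np.array(P); (c,rr)=cv2.minEnclosingCircle(P[:,:2].astype(np.float32))
    return P,P.mean(0),c,rr
E
python3 - <<'E'
from an import *
g=np.array([.4451,-.3566,.205])
w=np.load("w1.npz");W=cam("wrist",dict(tcp_pos=w["pos"],ee_rot=w["rot"]))
T=cam("top");dt=np.load("top0.npz")["d"]
rs=[]
for C,d in((W,w["d"]),(T,dt)):
    P,m,c,r=knobcap(C,d,g,.205);print(len(P),m.round(4),c,r,onz(C,*m[:2],.205).round(4));rs.append(ray(C,*m[:2]))
print(tri(rs))
# roof
p=w["p"].astype(int);hsv=cv2.cvtColor(w["p"],cv2.COLOR_RGB2HSV)
d=w["d"];vv,uu=np.mgrid[:420,:560]
f,cx,cy,R,c=W
X=np.stack([(uu-cx)/f*d,(vv-cy)/f*d,d],-1)@R.T+c
m=((np.abs(X[...,2]-.105)<.006)&(d>0)&(hsv[...,2]>140)).astype(np.uint8)
n,l,st,ce=cv2.connectedComponentsWithStats(m);k=1+np.argmax(st[1:,4]);m=(l==k)
print(st[k],np.median(X[m][:,2]))
xy=X[m][:,:2].astype(np.float32);print(cv2.minAreaRect(xy))
# back edge right-most per row
e=[];
for v in range(60,225):
    us=np.where(m[v])[0]
    if len(us): e.append(onz(W,us.max()+.5,v,.105)[:2])
vx,vy,x0,y0=cv2.fitLine(np.array(e,np.float32),cv2.DIST_HUBER,0,.01,.01).ravel();print("edge yaw",np.degrees(np.arctan2(vy,vx)),x0,y0)
E
```

```text
529 [ 3.017543e+02  1.952382e+02  4.461000e-01 -3.562000e-01  2.045000e-01] (301.9457702636719, 195.09036254882812) 13.085958480834961 [ 0.4461 -0.3561  0.205 ]
109 [ 3.315138e+02  2.211193e+02  4.448000e-01 -3.553000e-01  2.054000e-01] (331.5722961425781, 221.30723571777344) 5.8978400230407715 [ 0.4449 -0.3554  0.205 ]
(array([ 0.44547659, -0.35593453,  0.20356867]), [0.0006962451801697053, 0.0006962451801698043])
[  308     0    89   237 17938] 0.10515252770480718
((0.5082911252975464, -0.35463330149650574), (0.2328435480594635, 0.0781121551990509), 55.21199417114258)
edge yaw 55.25404 0.5333368 -0.3865429
```

```bash
python3 - <<'E'
from h import *
s=state();print(s["tcp_pos"],s["q"])
print(delta([.4457,-.3558,.336],np.radians(-34.8)))
E
```

```text
[ 0.42545112 -0.36530114  0.45856128] [-7.09422148e-01  3.44889104e-01  2.77235082e-01  1.50364235e+00
 -2.18603750e-04  1.47945575e+00]
(array([ 0.817 ,  0.0737, -0.13  ]), array([-0.0102,  0.0002,  0.0005]))
```

Call:
servo_tool(deltas=[[0.1, 0.074, -0.13, -0.01, 0, 0, 1], [0.4, 0.074, -0.13, -0.01, 0, 0, 1], [0.65, 0.074, -0.13, -0.01, 0, 0, 1], [0.817, 0.074, -0.13, -0.01, 0, 0, 1], [0.817, 0.074, -0.13, -0.01, 0, 0, 1]])

```text
t: 1.78
tcp_pos: [0.4465, -0.3546, 0.334]
ee_rot: [1.64, 0.863, -1.642]
ft_force: [1.3, -0.1, 1.1]
width: 1.001
```

```bash
python3 - <<'E'
from h import *
s=state();print(s["t"],s["tcp_pos"],s["ft_force"])
p,d=capture("wrist");cv2.imwrite("pics/w2.png",p[:,:,::-1])
C=cam("wrist",s);print(proj(C,[.4457,-.3558,.204]))
print(delta([.4457,-.3558,.336],np.radians(-34.8)))
E
```

```text
1.775 [ 0.44648047 -0.35460965  0.3340199 ] [ 1.33005207 -0.0590176   1.07693373]
[288.03677888 333.20109497]
(array([-0.002, -0.003,  0.009]), array([ 0.0014, -0.0002,  0.0014]))
```

View pics/w2.png

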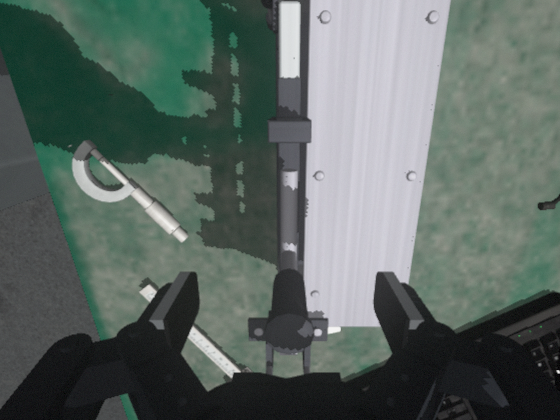

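Call:
servo_tool(deltas=[[0, 0, 0.008, 0, 0, 0, 0], [0, 0, 0.008, 0, 0, 0, -1], [0, 0, 0.008, 0, 0, 0, -1], [0, 0, 0.008, 0, 0, 0, -1], [0, 0, 0.008, 0, 0, 0, -1], [0, 0, 0.008, 0, 0, 0, -1]], squeeze=38)

```text
t: 2.58
tcp_pos: [0.4463, -0.3561, 0.3363]
ee_rot: [1.64, 0.859, -1.64]
ft_force: [-1.9, 0.9, 3.6]
width: 0.179
```

```bash
python3 - <<'E'
from h import *
s=state();print(s["t"],s["tcp_pos"],s["ft_force"],s["torque"],s["width"])
p,d=capture("wrist");cv2.imwrite("pics/w3.png",p[:,:,::-1])
E
```

```text
2.575 [ 0.44628922 -0.3561469   0.33631289] [-1.86046623  0.90852391  3.56057116] [0.19699787 0.30687038 0.02618558] 0.1788701064481904
```

View pics/w3.png

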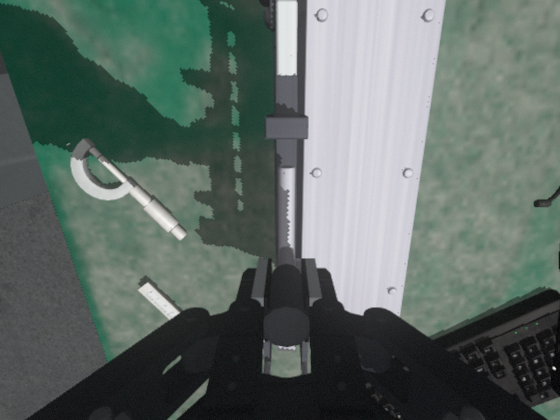

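Call:
servo_tool(deltas=[[-0.03, 0, 0, 0, 0, 0, -1], [-0.06, 0, 0, 0, 0, 0, -1], [-0.085, 0, 0, 0, 0, 0, -1], [-0.085, 0, 0, 0, 0, 0, -1]])

```text
t: 3.12
tcp_pos: [0.4463, -0.3561, 0.3492]
ee_rot: [1.64, 0.859, -1.64]
ft_force: [-1.6, 0.1, -0.7]
width: 0.179
```

```bash
python3 - <<'E'
from h import *
s=state();print(s["t"],s["tcp_pos"],s["ft_force"],s["torque"],s["width"])
p,d=capture("wrist");cv2.imwrite("pics/w4.png",p[:,:,::-1])
p,d=capture("scene");cv2.imwrite("pics/s4z.png",cv2.resize(p[175:345,230:370,::-1],None,fx=3.5,fy=3.5,interpolation=cv2.INTER_CUBIC))
R0=Ro.from_rotvec(s["ee_rot"]).as_matrix();a=np.radians(55.2)
print(R0.T@[np.cos(a),np.sin(a),0])
E
```

```text
3.125 [ 0.44628582 -0.35614299  0.34916667] [-1.55251622  0.08409684 -0.69044807] [ 0.1061123   0.23751362 -0.05685193] 0.17930053472644641
[ 1.19780575e-05  1.69642571e-03 -9.99998561e-01]
```

View pics/w4.png

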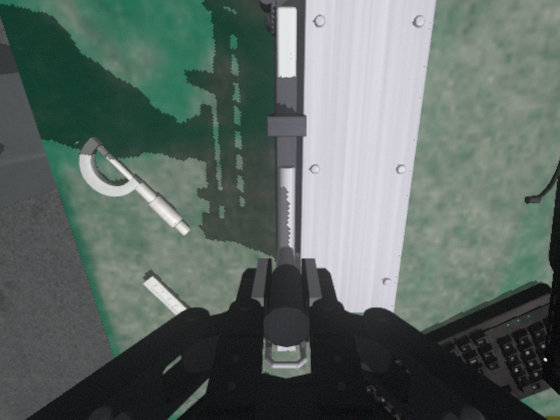

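View pics/s4z.png

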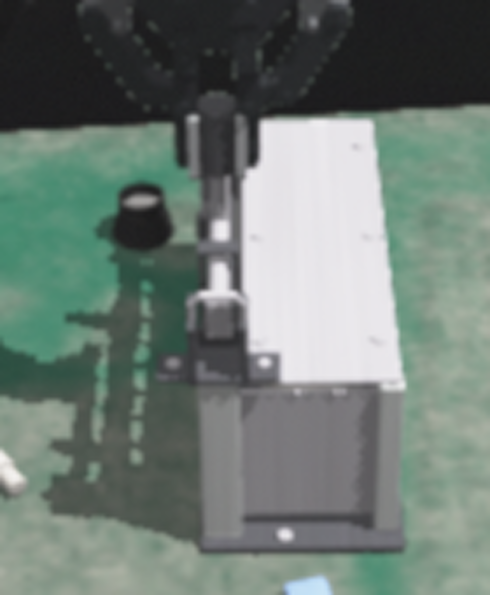

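Call:
servo_tool(deltas=[[0, 0, -0.03, 0, 0, 0, -1], [0, 0, -0.06, 0, 0, 0, -1], [0, 0, -0.06, 0, 0, 0, -1]])

```text
t: 3.6
tcp_pos: [0.4517, -0.3483, 0.3488]
ee_rot: [1.64, 0.86, -1.639]
ft_force: [-0.3, 2.3, -2.3]
width: 0.178
```

Call:
servo_tool(deltas=[[0, 0, -0.05, 0, 0, 0, -1], [0, 0, -0.1, 0, 0, 0, -1], [0, 0, -0.15, 0, 0, 0, -1], [0, 0, -0.175, 0, 0, 0, -1], [0, 0, -0.175, 0, 0, 0, -1]])

```text
t: 4.22
tcp_pos: [0.4666, -0.3268, 0.3489]
ee_rot: [1.64, 0.86, -1.639]
ft_force: [-1.6, 1.0, -2.3]
width: 0.175
```

```bash
python3 - <<'E'
from h import *
s=state();print(s["t"],s["tcp_pos"],s["ft_force"],s["torque"],s["width"])
d=np.array(s["tcp_pos"])-[.44629,-.35614,.3492];a=np.radians(55.2);print("draw",d[0]*np.cos(a)+d[1]*np.sin(a),"x",d[0]*np.sin(a)-d[1]*np.cos(a))
p,d=capture("wrist");cv2.imwrite("pics/w5.png",p[:,:,::-1])
p,d=capture("scene");cv2.imwrite("pics/s5z.png",cv2.resize(p[175:345,230:370,::-1],None,fx=3.5,fy=3.5,interpolation=cv2.INTER_CUBIC))
E
```

```text
4.225 [ 0.46661501 -0.32679667  0.34890607] [-1.55071355  1.04784602 -2.26276719] [ 0.37946744  0.14412239 -0.00879219] 0.17482005280102608
draw 0.035695013823253824 x -5.676742687549252e-05
```

View pics/w5.png

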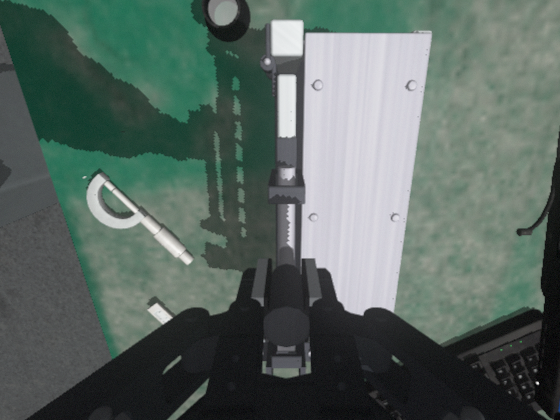

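View pics/s5z.png

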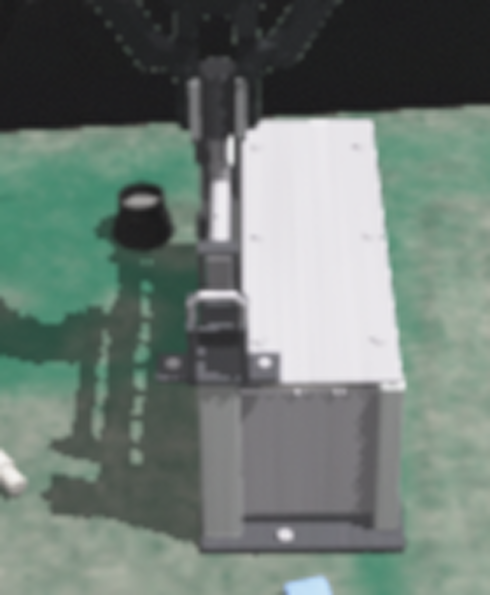

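```bash
python3 - <<'E'
from h import *
s=state();R0=Ro.from_rotvec(s["ee_rot"]).as_matrix();p0=np.array(s["tcp_pos"])
a=np.radians(-34.8);ex=np.array([np.cos(a),np.sin(a)]);ey=np.array([-ex[1],ex[0]])
k0=np.array([.44629,-.35614]);H=k0-.012*ex+.148*ey;print(H,np.linalg.norm(p0[:2]-H))
for th in (2,4,6,8,10,12,14,16,18,20):
    r=Ro.from_euler("z",-th,degrees=True);v=p0-[*H,0];w=r.apply([v[0],v[1],0])
    t=R0.T@(np.array([H[0]+w[0],H[1]+w[1],p0[2]])-p0)/.15
    q=Ro.from_matrix(R0.T@r.as_matrix()@R0).as_rotvec()/np.radians(60)
    print(th,t.round(4),q.round(4))
E
```

```text
[ 0.52090182 -0.22776135] 0.11331999247910853
2 [ 0.     -0.0263  0.0023] [0.0333 0.     0.    ]
4 [ 0.     -0.0526  0.0036] [0.0667 0.     0.    ]
6 [ 0.     -0.079   0.0041] [0.1 0.  0. ]
8 [ 0.     -0.1053  0.0036] [0.1333 0.     0.    ]
10 [ 0.     -0.1317  0.0022] [0.1667 0.     0.    ]
12 [ 0.000e+00 -1.579e-01 -1.000e-04] [2.e-01 0.e+00 1.e-04]
14 [ 0.     -0.1841 -0.0034] [2.333e-01 0.000e+00 1.000e-04]
16 [ 0.     -0.2101 -0.0075] [2.667e-01 0.000e+00 1.000e-04]
18 [ 0.     -0.236  -0.0126] [3.e-01 0.e+00 1.e-04]
20 [ 0.     -0.2617 -0.0185] [3.333e-01 0.000e+00 1.000e-04]
```

Call:
servo_tool(deltas=[[0, -0.013, 0.001, 0.017, 0, 0, -1], [0, -0.039, 0.003, 0.05, 0, 0, -1], [0, -0.066, 0.004, 0.083, 0, 0, -1], [0, -0.092, 0.004, 0.117, 0, 0, -1], [0, -0.092, 0.004, 0.117, 0, 0, -1]])

```text
t: 4.95
tcp_pos: [0.4545, -0.3198, 0.3491]
ee_rot: [1.723, 0.771, -1.723]
ft_force: [3.1, -2.8, -1.0]
width: 0.183
```

```bash
python3 - <<'E'
from h import *
s=state();print(s["t"],s["tcp_pos"],s["ft_force"],s["torque"],s["width"])
H=np.array([.5209,-.22776]);v=np.array(s["tcp_pos"])[:2]-H;v0=np.array([.46661,-.3268])-H
print(np.degrees(np.arctan2(v0[1],v0[0])-np.arctan2(v[1],v[0])),np.linalg.norm(v),np.linalg.norm(v0))
E
```

```text
4.95 [ 0.45447499 -0.31978449  0.34912021] [ 3.14202744 -2.75631488 -1.04960351] [-0.50437042 -0.60731818  0.02198968] 0.18292575175486328
7.092569046849389 0.11349356121124776 0.11294390510337421
```

```bash
python3 - <<'E'
from h import *
s=state();R0=Ro.from_rotvec(s["ee_rot"]).as_matrix();p0=np.array(s["tcp_pos"])
H=np.array([.5209,-.22776])
for th in (2,4,6,8,10,12,13):
    r=Ro.from_euler("z",-th,degrees=True);v=p0-[*H,0];w=r.apply([v[0],v[1],0])
    t=R0.T@(np.array([H[0]+w[0],H[1]+w[1],p0[2]])-p0)/.15
    print(th,t.round(4),(th/60))
E
```

```text
2 [-0.     -0.0263  0.0023] 0.03333333333333333
4 [-0.     -0.0527  0.0036] 0.06666666666666667
6 [-0.     -0.0791  0.0041] 0.1
8 [-0.     -0.1055  0.0036] 0.13333333333333333
10 [-1.000e-04 -1.319e-01  2.200e-03] 0.16666666666666666
12 [-1.000e-04 -1.582e-01 -1.000e-04] 0.2
13 [-1.000e-04 -1.713e-01 -1.600e-03] 0.21666666666666667
```

Call:
servo_tool(deltas=[[0, -0.026, 0.002, 0.033, 0, 0, -1], [0, -0.053, 0.004, 0.067, 0, 0, -1], [0, -0.079, 0.004, 0.1, 0, 0, -1], [0, -0.106, 0.004, 0.133, 0, 0, -1], [0, -0.132, 0.002, 0.167, 0, 0, -1], [0, -0.158, 0, 0.2, 0, 0, -1], [0, -0.172, -0.002, 0.217, 0, 0, -1], [0, -0.172, -0.002, 0.217, 0, 0, -1], [0, -0.172, -0.002, 0.217, 0, 0, -1]])

```text
t: 6.08
tcp_pos: [0.4356, -0.3025, 0.3491]
ee_rot: [1.87, 0.592, -1.87]
ft_force: [3.4, -5.0, -0.2]
width: 0.18
```

```bash
python3 - <<'E'
from h import *
s=state();print(s["t"],s["tcp_pos"],s["ft_force"],s["torque"],s["width"])
H=np.array([.5209,-.22776]);v=np.array(s["tcp_pos"])[:2]-H;v0=np.array([.46661,-.3268])-H
print(np.degrees(np.arctan2(v0[1],v0[0])-np.arctan2(v[1],v[0])),np.linalg.norm(v),np.linalg.norm(v0))
p,d=capture("wrist");cv2.imwrite("pics/w6.png",p[:,:,::-1]);np.savez("w6.npz",p=p,d=d,pos=s["tcp_pos"],rot=s["ee_rot"])
p,d=capture("scene");cv2.imwrite("pics/s6z.png",cv2.resize(p[175:345,230:370,::-1],None,fx=3.5,fy=3.5,interpolation=cv2.INTER_CUBIC))
p,d=capture("top");cv2.imwrite("pics/t6z.png",cv2.resize(p[125:275,215:415,::-1],None,fx=4,fy=4,interpolation=cv2.INTER_CUBIC))
E
```

```text
6.075 [ 0.43559893 -0.30249896  0.34907488] [ 3.44443148 -4.9909719  -0.21431173] [-0.99501869 -0.75034361 -0.07207541] 0.18008372868756836
20.045962096819252 0.11341157551697494 0.11294390510337421
```

View pics/w6.png

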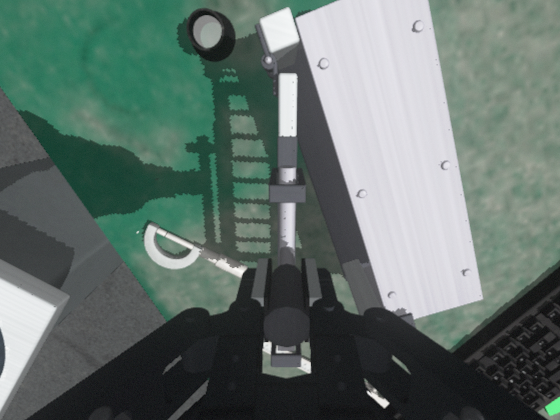

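View pics/s6z.png

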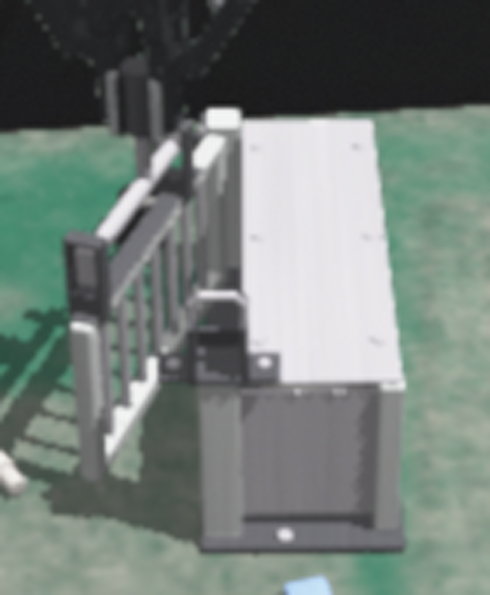

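View pics/t6z.png

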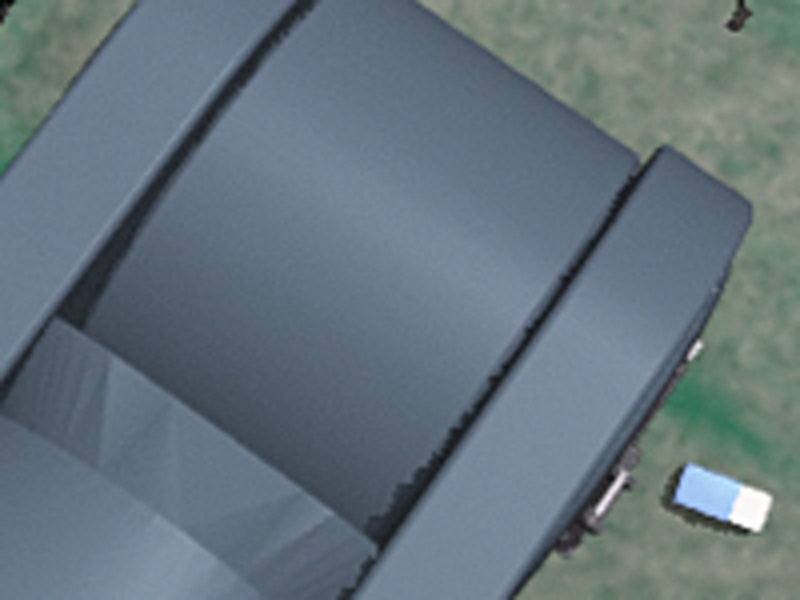

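Call:
servo_tool(deltas=[[0, 0, 0, 0, 0, 0, -1], [0, 0, 0, 0, 0, 0, -1], [0, 0, 0, 0, 0, 0, -1], [0, 0, 0, 0, 0, 0, -1]])

```text
t: 6.72
tcp_pos: [0.4356, -0.3025, 0.3491]
ee_rot: [1.87, 0.592, -1.87]
ft_force: [4.2, -3.8, -0.5]
width: 0.178
```

```bash
python3 - <<'E'
from h import *
w=np.load("w6.npz");W=cam("wrist",dict(tcp_pos=w["pos"],ee_rot=w["rot"]))
d=w["d"];hsv=cv2.cvtColor(w["p"],cv2.COLOR_RGB2HSV)
m=((hsv[...,2]>190)&(d>0)).astype(np.uint8);m[:, :274]=0;m[:,302:]=0;m[:72]=0;m[140:]=0
v,u=np.where(m);X=np.array([dep(W,a,b,d[b,a]) for a,b in zip(u,v)]);print(len(X),np.median(X[:,2]))
X=np.array([onz(W,a,b,np.median(X[:,2])) for a,b in zip(u,v)])
f=cv2.fitLine(X[:,:2].astype(np.float32),cv2.DIST_HUBER,0,.01,.01).ravel();print("gate opening",55.2-np.degrees(np.arctan2(f[1],f[0]))%180)
s=state();print(s["t"],s["tcp_pos"],s["ft_force"],s["width"])
E
```

```text
1024 0.11303160706669182
gate opening 20.432056
6.725 [ 0.43559466 -0.30253541  0.34906209] [ 4.21205959 -3.84086721 -0.45932847] 0.17815292857100992
```

The image puts the gate opening at 20.4° and the tool pose puts it at 20.0°. Everything is steady, so I'm handing it in.

```bash
python3 -c "
from cell import *
print(finish_job())"
```

```text
the job is handed in; nothing more can be done
None
```

The gate is unbolted and held open at about 20°, with the knob still gripped and the bolt still drawn. I handed the job in at about 6.7 s.

- **Grasp:** I found the knob at about (0.4455, −0.356) with its top at z = 0.204, using the top and wrist views. The two rays agreed to 0.7 mm, and the height matched the text. The gripper closed on it at 38 N and read about 15 mm for the 16 mm knob.
- **Lift and draw:** I lifted the bolt about 13 mm and drew it about 36 mm along the gate. Force readings between moves stayed under about 5 N. These figures come from the tool's movement; the pictures showed the knob staying in the same place in the jaws.
- **Gate angle:** I swung the gate about the hinge line. The opening is 20.0° from the tool pose and 20.4° from the wrist image of the gate. In the last hold before hand-in, the pose was steady and the reading was about 6 N, in line with the spring.
- **Other objects:** Nothing appeared to touch the loupe or the eraser, and both look unmoved in the last pictures. The ring gauge inside the cage was never in clear view, so I did not check it directly.

No check failed. The final top view was mostly blocked by the arm, so the last confirmation rests on the wrist and scene views.

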